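# Find which way the fogger cap undoes and hold it off

### The arm

A 6-joint arm with a two-finger parallel gripper is mounted at the origin on the work surface. World frame = base frame: x ahead of the robot, y to its left, z up, the work surface at z = 0. Lengths are in m, angles in rad, forces in N, time in s.
With the tool pointing down it reaches from about 0.35 to 0.925 m from the base axis. Payload 6.4 kg.
Tool frame: the origin (TCP) lies on the centre line of the jaws, within the pads' length; the fingertips stand 17 mm ahead of it and the grasp point (between the pads) lies 2 mm behind it (bot.nose_length is the distance from the TCP to the fingertips, in m); z points along the fingers, y is the line along which they close (so a half turn about z gives the same grasp; the last joint's range is limited). The gripper opens to 94 mm and grips with 3 to 60 N. Pads are 16 mm wide; open, the fingers measure 119 mm over their backs; the gripper's body (75 mm by 177 mm) begins 78 mm behind the grasp point.
Start: joints at [1.153, 0.245, 1.558, -0, 1.339, -0.174], TCP at [0.157, 0.631, 0.222] pointing down, gripper open.
Joint ranges: [-3.13, 3.13], [-1.02, 2.26], [0.13, 2.54], [-0.95, 4.09], [0.21, 2.88], [-2.74, 2.74]. Speed limits (rad/s): [2.57, 2.57, 3.14, 3.14, 3.14, 3.14].

### API

Orientations are given as a unit quaternion [x, y, z, w].
In Python, from rig import bot, imaging, order gives the robot as it stands.
- The arm moves only by the tool apply_moves, never from a script. Its arguments are lists of equal length, an entry for each row: "offset": the shift along the tool's x, y, z in mm, a list of three; "turn": the turn about the tool's z in degrees. In form: {"offset": [[tx, ty, tz], ...], "turn": [turn, ...]}. A call has 1 to 5 rows; each row is the pose to reach, as a shift and turn from the pose commanded when the call began, along the tool's axes at that moment; what a row does not reach only later rows make up. A row lasts 1/8 s, in which the tool goes at most 62.5 mm and 10.7 degrees, less where a joint would pass 70% of its speed; a pose out of reach is approached as far as the arm can. A call with a gripper value outside its range is refused whole. "jaw" is the closure in counts, from 0 (fully open) to 255 (shut), set as the call begins (left out, the last holds). The fingers move at their own pace and stop on an object; the grip force is fixed at half the most. Time passes only in rows, so rows that repeat a pose let the fingers close. It gives the time, the measured TCP pose, the force, the opening and the grip force at its end, in the units of the state.
- bot.state(): the state, without advancing time (a new reading comes with each control period).
- imaging.snapshot(name): name is "side" or "top" or "wrist"; returns the picture (420x560x3 uint8, blue, green, red); there is no depth.
- imaging.camera_info(name): a dict with "fovy" (degrees; the focal length in pixels is half the picture's height over the tangent of half this angle, whatever the lens; pixels are square), "cx", "cy" (the principal point, pixels), "world_from_camera" (4x4, takes a point from camera to world coordinates). Camera axes: x right, y up, looking along -z (the intrinsics and any distortion apply to the point x, -y, -z); pixel columns grow to the right and rows downward; lengths in m; the calibration is good to about 2 mm. A picture is of the moment at which its call begins: read the wrist's pose just before it. camera_info takes no time and is no camera call; for the wrist camera it gives the pose at the moment of the call.
- order.close_job(): hands the job in; it is judged then, once.
The state is a dict: "clock": time; "joints": joint angles; "qvel": joint speeds; "tau": joint torques, N m; "position": TCP position; "eef_rot": TCP orientation; "contact_force": force on the tool from outside, world axes, zero at the start; "wrist_torque": the same for the moment, N m; "gripper_width": opening from 0.0 (shut) to 1.0 (fully open); "gripper_force": force on a finger pad.
Only numpy, scipy, OpenCV 4.12 (cv2) and the standard library are available. Lean on these libraries where they do the work, as an engineer would, in place of code of your own. Each camera call takes 0.05 s, during which the arm holds its last target. There are 200 camera calls.

### The job

Slide the steel keeper fully back off the gecko fogger's filler cap, then undo the cap and lift it off. It is a part-turn cap that opens clockwise on some tanks and anticlockwise on others, and nobody remembers which this is: find out by trying it, and finish while still holding the cap upright, straight above its neck and about 6 cm up from its seat. Leave the things around it where they are.

Things in the scene. Friction and masses are not known exactly. Their poses are not given: they have to be found in the camera images.
- fogger: Fixed grey plastic fogger tank, 195 x 220 mm, flat deck 45 mm above the work surface. Origin under the neck axis, at the work surface; z up, x towards its raised pump hump (55 to 135 mm from the neck axis, top 92 mm up), y towards the steel keeper.
- neck (a point): Centre of the rim of the tank's filler neck, 80 mm above the work surface, axes as the fogger's. The neck is a black tube, 51 mm outside diameter, standing 35 mm above the deck.
- cap: Loose white filler cap, 0.04 to 0.09 kg; origin at the centre of its disc's underside, which rests on the neck rim (2 mm vertical play while locked); a stem and cross-bar reach 20 mm below. It turns about the vertical: one way a stop blocks it within 0.1 rad; the other way it turns easily to a stop at 1.4 rad and lifts straight out from 0.9 rad on. Which way differs each time and cannot be seen.
- cap_wing (a point): Centre of the upright wing (grip bar) on the cap, 24 mm above the disc's underside. The wing is 46 mm long along this frame's x, 12 mm thick along y, 32 mm tall (16 mm above and below this point); z is up. It stands on the cap's disc, 56 mm across and 8 mm thick. Closed, the wing lies along the fogger's x axis.
- keeper_tab (a point): Centre of the keeper slide's upright steel gripping tab: 10 mm thick along this frame's y (the sliding direction, away from the neck), 28 mm wide along x; its top is 15.5 mm above this point, its foot 17 mm below. From the foot a tongue 26 mm wide, 5 mm thick, runs towards the neck and over the rim of the cap's disc.
- keeper (a joint): Travel of the keeper slide in m: 0 = tongue fully over the cap's rim, 0.055 = fully back against its end stop. It grows along the fogger's +y (away from the neck), and stays where it is left (about 1.5 N of friction). The tab starts about 76 mm from the neck axis plus this travel.
- dish_mid (a point): Centre of a sage ceramic dish, 72 mm across, 26 mm high, standing on the slate tile. Bystander.
- slate_mid (a point): Centre of a slate tile, 100 x 100 x 8 mm, lying beside the fogger. Bystander.
- probe_mid (a point): Centre of a white plastic thermometer probe holder, 32 x 44 mm foot, 54 mm high, in front of the fogger. Bystander.
- tub_mid (a point): Centre of a clear lidded tub, 166 x 126 mm, 87 mm high. Bystander.
- tongs_mid (a point): Middle of bamboo-handled feeding tongs lying flat, 220 mm long along their x, 24 mm wide, 9 mm high. Bystander.
- jar_mid (a point): Centre of a closed jar, 60 mm across, 85 mm high. Bystander.
Things that resemble listed ones, but are neither listed nor needed, are in the scene too. Leave any pink look-alike of the cap alone.

How it is judged:
On the way, in this order (a step that is already met when the one before it is completed fails the run):
1. the keeper is slid back off the cap while the cap is still on its neck (value of joint keeper above 0.045 m and z of cap_wing in the frame of neck below 0.034 m), for 0.2 s.
2. the cap is lifted off by the gripper (z of cap_wing in the frame of neck above 0.05 m and contact force between the fingers and cap above 1 N), for 0.2 s.
At the end, for the whole second after the job is handed in: The keeper is at least 45 mm back; the cap is held still by the fingers, its disc at least 40 mm above the neck rim, within 60 mm of the neck axis sideways, upright within 0.35 rad, resting on nothing (z of cap_wing in the frame of neck above 0.064 m and horizontal distance between cap_wing and neck below 0.06 m and angle between cap_wing's own z axis and vertical below 0.35 rad and contact force between the fingers and cap above 1 N and contact force between cap and fogger below 0.1 N and value of joint keeper above 0.045 m and linear speed of cap below 0.03 m/s); the arm keeps its last pose, push and grip.
It fails at once if a thing around the fogger shifted by more than 3 cm (distance of any of dish_mid, slate_mid, probe_mid, tub_mid, tongs_mid, jar_mid from where it was at the start of the episode above 0.03 m).
It also fails if it takes over 54 s, if anything falls off the work surface, if the arm or the gripper's body presses on something with over 40 N, if the wrist force passes 120 N, or if a joint passes its speed limit or range.

## Working session

There is one attempt and no reset: what is moved stays moved. The work goes in short steps, Python scripts to look and compute and a tool call to move; the robot and the scene stay as the last step left them, time stands still between calls to the robot, and variables do not carry over. Pictures are saved under pics/ and viewed, at most 10 in all, crops included, and the job is handed in when it is done.

Besides the shell and the picture viewer there is one more tool, called after ">>>" as name(argument=value, ...) on one line, values as JSON. apply_moves: Moves the arm, as the interface text tells. Its arguments: {"type":"object","properties":{"offset":{"type":"array","items":{"type":"array","items":{"type":"number"}}},"turn":{"type":"array","items":{"type":"number"}},"jaw":{"type":"number"}},"required":["offset","turn"]}

```bash
mkdir -p pics; ls; python3 - <<'E'
from rig import bot,imaging
import cv2,numpy as np
print(bot.state())
for n in ("top","side"):
    im=imaging.snapshot(n); cv2.imwrite(f"pics/{n}0.png",im); c=imaging.camera_info(n); print(n,c)
E
```

```text
pics
{'clock': 0.0, 'joints': array([ 1.15290311e+00,  2.45799025e-01,  1.55897629e+00, -1.30965532e-05,
        1.33868334e+00, -1.74117902e-01]), 'qvel': array([-0.00037499,  0.00182055, -0.00036685,  0.00041866, -0.00097994,
        0.00140705]), 'tau': array([-2.33188999e-03, -4.15830553e+01, -3.14602125e+01,  6.83528627e-02,
        3.32099560e-02, -1.37985635e-04]), 'position': array([0.15667037, 0.63026688, 0.22137523]), 'eef_rot': array([ 1.21584522e-01,  9.92580643e-01, -8.94280713e-04, -2.66063335e-04]), 'contact_force': array([ 0.36646787, -0.51160396,  0.07989985]), 'wrist_torque': array([-0.04266601,  0.04670404, -0.04518889]), 'gripper_force': 0.0, 'gripper_width': 0.9992882035448017}
top {'fovy': 47.90888007634742, 'cx': 277.3812135465963, 'cy': 212.4942569318369, 'world_from_camera': array([[-0.02360043,  0.99566659, -0.08995032,  0.38565087],
       [-0.99971146, -0.02390707, -0.00233295, -0.005007  ],
       [-0.00447329,  0.08986931,  0.99594352,  1.70319128],
       [ 0.        ,  0.        ,  0.        ,  1.        ]])}
side {'fovy': 44.57462409663632, 'cx': 278.3678918190948, 'cy': 207.39332985787885, 'world_from_camera': array([[ 0.83495535,  0.38048671, -0.39759204, -0.07246325],
       [-0.55024951,  0.56583954, -0.61404485, -0.93378483],
       [-0.0086626 ,  0.73147486,  0.68181338,  1.14445818],
       [ 0.        ,  0.        ,  0.        ,  1.        ]])}
```

View pics/top0.png

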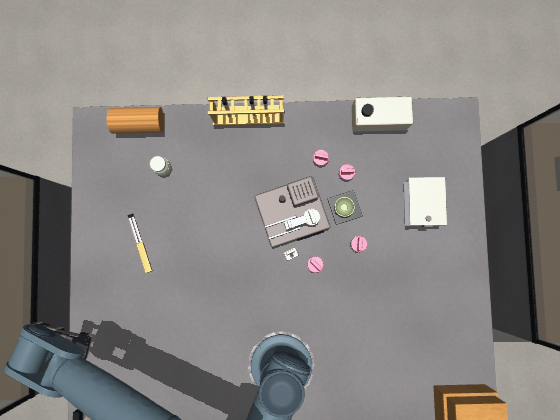

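View pics/side0.png

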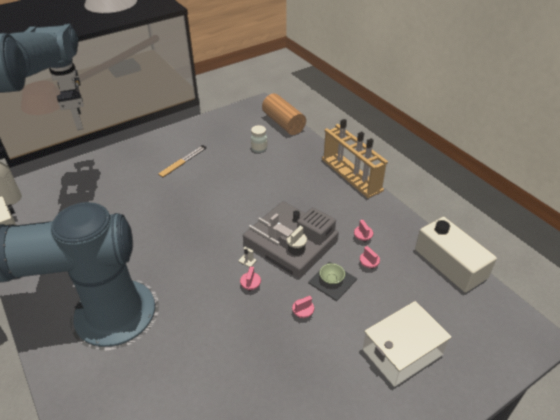

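The top view shows the white cap at about (312,216), the keeper slide and tab at about (290,224), and the hump at (303,191). The side view shows the cap at about (297,238). Look-alikes in the top view are four pink caps at (321,158), (347,172), (359,244) and (315,265), plus the white probe holder at (291,254). I choose the white cap on the fogger and check it in a crop.

```bash
cat > h.py <<'E'
import numpy as np
def ray(c,u,v):
    f=210/np.tan(np.radians(c['fovy'])/2); T=c['world_from_camera']
    d=T[:3,:3]@np.array([(u-c['cx'])/f,-(v-c['cy'])/f,-1]); return T[:3,3],d
def atz(c,u,v,z):
    o,d=ray(c,u,v); return o+d*(z-o[2])/d[2]
def proj(c,p):
    f=210/np.tan(np.radians(c['fovy'])/2); T=c['world_from_camera']
    q=T[:3,:3].T@(np.array(p)-T[:3,3]); return c['cx']-f*q[0]/q[2], c['cy']+f*q[1]/q[2]
E
python3 - <<'E'
from rig import imaging
from h import *
import cv2
a=cv2.imread("pics/top0.png")[170:270,245:375]; b=cv2.imread("pics/side0.png")[195:275,235:345]
a=cv2.resize(a,(780,600),interpolation=cv2.INTER_CUBIC); cv2.imwrite("pics/topc.png",a)
c=imaging.camera_info("top")
for n,(u,v,z) in dict(cap=(312,216,.12),tab=(289,224,.08)).items(): print(n,atz(c,u,v,z))
E
```

```text
cap [ 0.51402477 -0.11729539  0.12      ]
tab [ 0.4915623  -0.04022523  0.08      ]
```

View pics/topc.png

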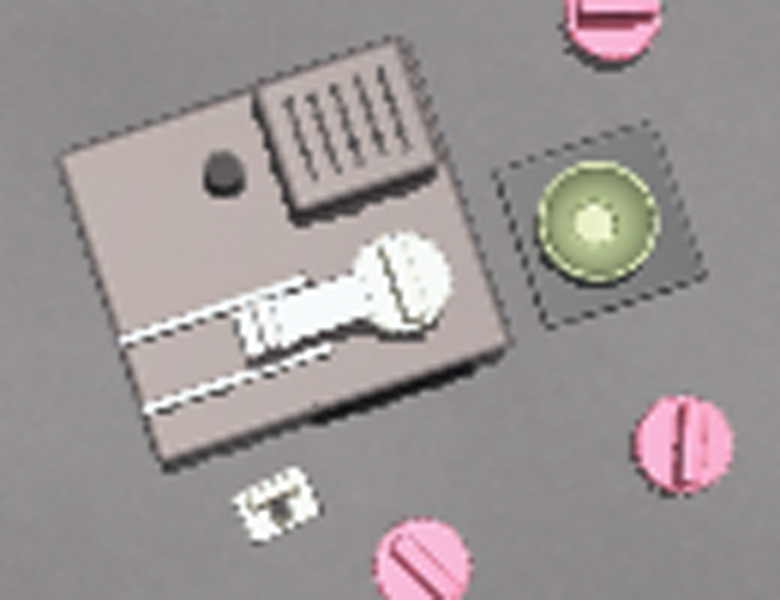

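```bash
cat > rel.py <<'E'
import numpy as np
from rig import bot
from scipy.spatial.transform import Rotation as R
def rel(p,yaw,s=None):
    "tool-frame shift mm and turn deg so TCP->p and tool y along world yaw (mod 180)"
    s=s or bot.state(); Q=R.from_quat(s['eef_rot']); M=Q.as_matrix()
    d=M.T@(np.array(p)-s['position'])*1000
    cur=np.arctan2(M[1,1],M[0,1]); t=(cur-yaw+np.pi/2)%np.pi-np.pi/2
    return d.round(1),np.degrees(t).round(2)
E
python3 - <<'E'
from rig import imaging,bot
from h import *; from rel import rel
c=imaging.camera_info("top")
P=lambda u,v,z: atz(c,245+u/6-.4,170+v/6-.4,z)
K=[P(*q,.045) for q in [(165,467),(60,158),(400,40),(508,345)]]
ed=lambda a,b: np.degrees(np.arctan2(*(b-a)[1::-1]))
print("x edges",ed(K[0],K[1]),ed(K[3],K[2]),"y edges",ed(K[3],K[0]),ed(K[2],K[1]))
cap=P(403,284,.088); tab=P(258,322,.12); print(cap,tab,ed(cap,tab),np.linalg.norm((tab-cap)[:2]))
cs=imaging.camera_info("side"); print(proj(cs,cap),proj(cs,tab))
yaw=np.radians(ed(cap,tab)); print(rel([*tab[:2],.21],yaw))
E
```

```text
x edges 17.513169511622852 17.609716709808446 y edges 108.18217160617044 107.91026244025922
[ 0.51343069 -0.118669    0.088     ] [ 0.49152929 -0.03472465  0.12      ] 104.62271176153004 0.08675438982106617
(np.float64(295.92954408013935), np.float64(238.62692331955967)) (np.float64(273.18303238611634), np.float64(216.4433170699485))
(array([-485.5, -564.5,   12.3]), np.float64(-28.59))
```

>>> apply_moves(offset=[[-40,-48,-10],[-80,-96,-20],[-120,-144,-25],[-160,-192,-25],[-200,-240,-25]], turn=[-6,-12,-18,-25,-32])

```text
clock: 0.72
position: [0.2926, 0.3493, 0.2472]
eef_rot: [-0.159, 0.987, -0.0, 0.0]
contact_force: [1.6, 0.3, 0.5]
gripper_width: 1.0
gripper_force: 0.0
```

>>> apply_moves(offset=[[-8,-58,0],[-16,-116,0],[-24,-174,0],[-32,-232,0],[-40,-290,0]], turn=[0,0,0,0,0])

```text
clock: 1.35
position: [0.4204, 0.0859, 0.2473]
eef_rot: [-0.157, 0.988, 0.0, 0.0]
contact_force: [0.4, 0.2, -0.1]
gripper_width: 1.002
gripper_force: 0.0
```

>>> apply_moves(offset=[[-8,-58,0],[-15,-116,0],[-20,-170,0],[-20,-172,0],[-20,-172,0]], turn=[0,0,0,0,0])

```text
clock: 1.98
position: [0.4919, -0.0692, 0.2469]
eef_rot: [-0.157, 0.988, 0.0, -0.001]
contact_force: [-1.1, 0.5, 0.6]
gripper_width: 1.003
gripper_force: 0.0
```

```bash
python3 - <<'E'
from rig import bot,imaging
import cv2,pickle
s=bot.state();c=imaging.camera_info("wrist");im=imaging.snapshot("wrist");cv2.imwrite("pics/w0.png",im)
pickle.dump((s,c),open("w0.pkl","wb"));print(s['position'],s['joints'].round(2),c)
E
```

```text
[ 0.49193022 -0.06918436  0.24692324] [-0.37 -0.14  1.92  0.    1.37 -2.25] {'fovy': 62.57978505472568, 'cx': 278.1961597989692, 'cy': 209.92964010828112, 'world_from_camera': array([[-3.09324132e-01, -9.18319002e-01, -2.46999579e-01,
         4.19170371e-01],
       [ 9.50956371e-01, -2.98503135e-01, -8.11039951e-02,
        -9.26722575e-02],
       [ 7.49191232e-04, -2.59973246e-01,  9.65615529e-01,
         4.08322189e-01],
       [ 0.00000000e+00,  0.00000000e+00,  0.00000000e+00,
         1.00000000e+00]])}
```

View pics/w0.png

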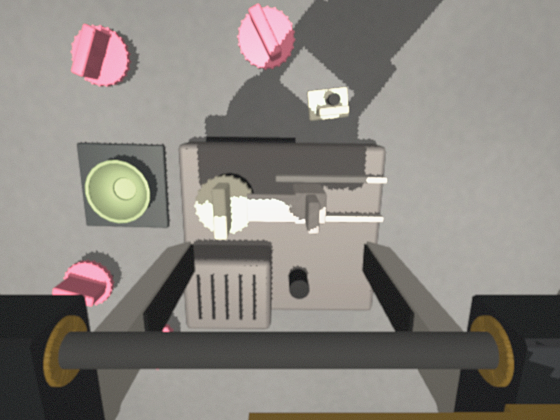

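The wrist view shows the cap with its wing at about (221,211), the keeper tab at about (313,212), and rails to its right. I zoom in for pixel accuracy.

```bash
python3 - <<'E'
import cv2,pickle
from h import *
im=cv2.imread("pics/w0.png")[160:260,180:340]
im=cv2.convertScaleAbs(im,alpha=1.0,beta=0)
im=cv2.resize(im,(800,500),interpolation=cv2.INTER_CUBIC)
s,c=pickle.load(open("w0.pkl","rb"))
# overlay of model guess
cap=np.array([.5134,-.1187]);
def fp(x,y,z,yaw=np.radians(17.8)):
    r=np.array([[np.cos(yaw),-np.sin(yaw)],[np.sin(yaw),np.cos(yaw)]]); u,v=proj(c,[*(cap+r@[x,y]),z]); return int((u+.5-180)*5),int((v+.5-160)*5)
for z,col in((.12,(0,0,255)),(.1205,(255,0,0))):
    pts=[(23,6),(-23,6),(-23,-6),(23,-6)] if z==.12 else [(14,81),(-14,81),(-14,71),(14,71)]
    cv2.polylines(im,[np.array([fp(a/1e3,b/1e3,z) for a,b in pts])],True,col,1)
cv2.polylines(im,[np.array([fp(.028*np.cos(t),.028*np.sin(t),.088) for t in np.linspace(0,6.28,40)])],True,(0,255,0),1)
cv2.imwrite("pics/w0c.png",im)
E
```

```text
(no output)
```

View pics/w0c.png

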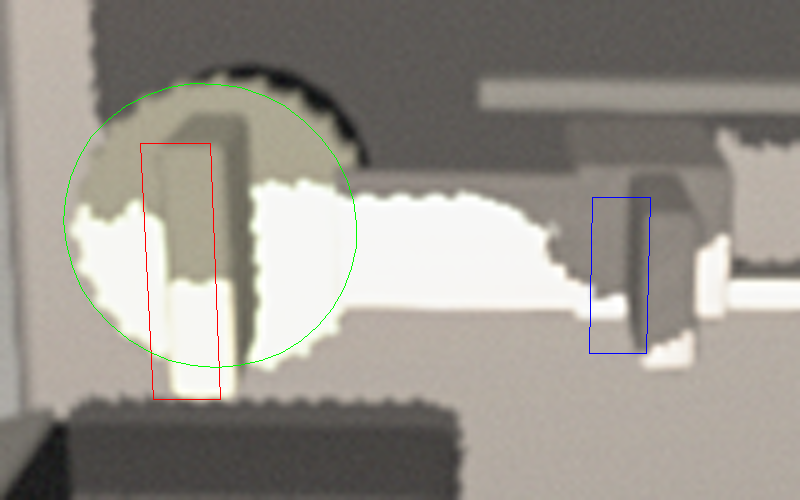

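```bash
python3 - <<'E'
import pickle
from h import *; from rel import rel
s,c=pickle.load(open("w0.pkl","rb"))
P=lambda u,v,z: atz(c,180+u/5-.5,160+v/5-.5,z)
w=P(200,270,.12);d=P(212,226,.088)
y=np.radians(107.8);ey=np.array([np.cos(y),np.sin(y)]);ex=np.array([ey[1],-ey[0]])
print("wing",w,"disc",d)
for z in(.10,.11,.12):
    t=P(668,287,z);print(z,t,(t-w)[:2]@ey,(t-w)[:2]@ex)
t=P(668,287,.112)
print(rel([*t[:2],.2469],y,s))
c2=__import__("rig").imaging.camera_info("top")
print([ (np.array(proj(c2,p))-[245,170]+.4)*6 for p in (w,d,t)])
E
```

```text
wing [ 0.51169    -0.11583092  0.12      ] disc [ 0.51282138 -0.11855507  0.088     ]
0.1 [ 0.4943901  -0.03385609  0.1       ] 0.08333914074066368 0.00858757385712102
0.11 [ 0.49195045 -0.03576371  0.11      ] 0.08226862803531636 0.005681563722627051
0.12 [ 0.48951081 -0.03767133  0.12      ] 0.08119811532996903 0.002775553588133028
(array([-9.8, 31.6,  0.1]), np.float64(0.22))
[array([401.91049197, 282.61735557]), array([402.83271861, 285.06786061]), array([260.28690209, 323.0142231 ])]
```

>>> apply_moves(offset=[[-2,8,0],[-4,15,0],[-6,22,0],[-8,30,0],[-8,30,0]], turn=[10,20,30,40,50])

```text
clock: 2.65
position: [0.4901, -0.0365, 0.2475]
eef_rot: [0.277, 0.961, 0.0, 0.0]
contact_force: [-0.3, -0.5, 0.5]
gripper_width: 0.999
gripper_force: 0.0
```

>>> apply_moves(offset=[[0,0,0],[0,0,0],[0,0,0],[0,0,0],[0,0,0]], turn=[10,20,30,40,50])

```text
clock: 3.28
position: [0.4901, -0.0369, 0.2475]
eef_rot: [0.657, 0.754, 0.0, 0.0]
contact_force: [0.1, 0.1, -0.2]
gripper_width: 1.001
gripper_force: 0.0
```

>>> apply_moves(offset=[[0,0,0],[0,0,0],[0,0,0],[0,0,0],[0,0,0]], turn=[10,20,30,40,50])

```text
clock: 3.9
position: [0.4901, -0.0369, 0.2475]
eef_rot: [0.914, 0.405, 0.0, -0.0]
contact_force: [-0.3, 1.0, -0.5]
gripper_width: 1.0
gripper_force: 0.0
```

>>> apply_moves(offset=[[0,0,0],[0,0,0],[0,0,0],[0,0,0],[0,0,0]], turn=[10,20,30,30,30])

```text
clock: 4.53
position: [0.4904, -0.0378, 0.2475]
eef_rot: [0.987, 0.159, 0.0, 0.0]
contact_force: [-0.7, -0.9, -1.5]
gripper_width: 0.998
gripper_force: 0.0
```

```bash
python3 - <<'E'
from rig import bot
from rel import *
s=bot.state();print(s['joints'].round(2),s['position'],s['clock'],rel([.490,-.0377,.112],np.radians(107.8)))
E
```

```text
[-0.31 -0.16  1.93  0.    1.37  0.94] [ 0.49044877 -0.03779456  0.24750639] 4.525 (array([ -0.4,  -0.2, 135.5]), np.float64(0.45))
```

>>> apply_moves(offset=[[0,0,40],[0,0,80],[0,0,110],[0,0,125],[0,0,132]], turn=[0,0,0,0,0])

```text
clock: 5.15
position: [0.4907, -0.0385, 0.1152]
eef_rot: [0.988, 0.157, -0.0, -0.0]
contact_force: [0.1, -1.2, -0.2]
gripper_width: 1.0
gripper_force: 0.0
```

>>> apply_moves(offset=[[0,0,0],[0,0,0],[0,0,0],[0,0,0],[0,0,0]], turn=[0,0,0,0,0], jaw=255)

```text
clock: 5.78
position: [0.4908, -0.0386, 0.1156]
eef_rot: [0.988, 0.157, 0.0, 0.0]
contact_force: [-0.1, 0.2, -0.4]
gripper_width: 0.504
gripper_force: 0.0
```

>>> apply_moves(offset=[[0,0,0],[0,0,0],[0,0,0],[0,0,0],[0,0,0]], turn=[0,0,0,0,0])

```text
clock: 6.4
position: [0.4907, -0.0385, 0.1154]
eef_rot: [0.988, 0.156, -0.0, -0.0]
contact_force: [0.3, 0.2, 0.2]
gripper_width: 0.102
gripper_force: 30.0
```

>>> apply_moves(offset=[[0,-10,0],[0,-20,0],[0,-30,0],[0,-40,0],[0,-47,0]], turn=[0,0,0,0,0])

```text
clock: 7.02
position: [0.4764, 0.007, 0.1155]
eef_rot: [0.988, 0.157, 0.001, -0.0]
contact_force: [6.3, -0.8, -4.9]
gripper_width: 0.107
gripper_force: 30.0
```

>>> apply_moves(offset=[[0,-2,0],[0,-4,0],[0,-5,0],[0,-5,0],[0,-5,0]], turn=[0,0,0,0,0])

```text
clock: 7.65
position: [0.4757, 0.0091, 0.1155]
eef_rot: [0.988, 0.157, 0.001, 0.002]
contact_force: [9.6, -9.3, -8.9]
gripper_width: 0.104
gripper_force: 30.0
```

>>> apply_moves(offset=[[0,0,0],[0,0,0],[0,0,0],[0,0,0],[0,0,0]], turn=[0,0,0,0,0], jaw=100)

```text
clock: 8.28
position: [0.4745, 0.0109, 0.1155]
eef_rot: [0.988, 0.157, -0.0, -0.0]
contact_force: [-0.3, -0.3, -0.2]
gripper_width: 0.592
gripper_force: 0.0
```

>>> apply_moves(offset=[[0,0,-30],[0,0,-70],[0,30,-90],[0,75,-90],[0,90,-90]], turn=[0,0,0,0,0])

```text
clock: 8.9
position: [0.5029, -0.0763, 0.2058]
eef_rot: [0.988, 0.156, 0.0, 0.0]
contact_force: [0.2, 0.3, -0.6]
gripper_width: 0.608
gripper_force: 0.0
```

```bash
python3 - <<'E'
from rig import bot,imaging
import cv2,pickle
s=bot.state();c=imaging.camera_info("wrist");im=imaging.snapshot("wrist");cv2.imwrite("pics/w1.png",im)
pickle.dump((s,c),open("w1.pkl","wb"));print(s['position'],s['joints'].round(2),s['contact_force'],s['clock'],s['gripper_width'])
E
```

```text
[ 0.50289884 -0.07633625  0.20578831] [-0.37 -0.07  1.93 -0.    1.29  0.88] [ 0.23669565  0.33557084 -0.62754739] 8.9 0.6078244336915959
```

View pics/w1.png

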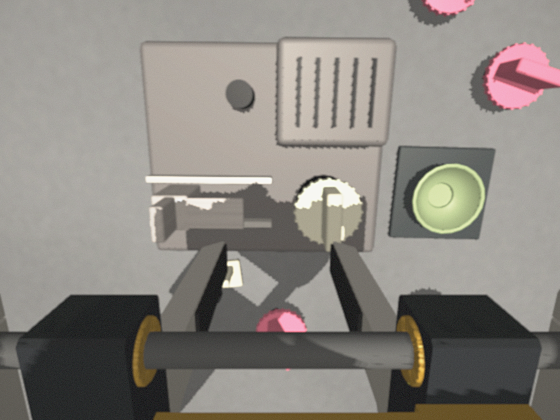

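The keeper is now back: the tab is at about (162,215) and the tongue is clear of the cap. The wing top runs along x≈334, rows 192 to 238.

```bash
python3 - <<'E'
import cv2,pickle
im=cv2.imread("pics/w1.png")[165:255,140:390]
cv2.imwrite("pics/w1c.png",cv2.resize(im,(800,288),interpolation=cv2.INTER_CUBIC)) 
from h import *; from rel import *
s,c=pickle.load(open("w1.pkl","rb"))
for y,x in ((-.117,.512),(-.1187,.5134)): print(proj(c,[x,y,.12]))
w=atz(c,334,215,.12);t=atz(c,160,218,.12);y=np.radians(107.8)
print(w,t,np.linalg.norm((t-w)[:2]),rel([.512,-.117,.108],y,s))
E
```

```text
(np.float64(333.867541461738), np.float64(225.4406527769571))
(np.float64(336.6463958359209), np.float64(224.40995946671114))
[ 0.51966946 -0.11426542  0.12      ] [0.47760889 0.00832031 0.12      ] 0.129600747866411 (array([-3.9, 41.5, 97.8]), np.float64(0.12))
```

View pics/w1c.png

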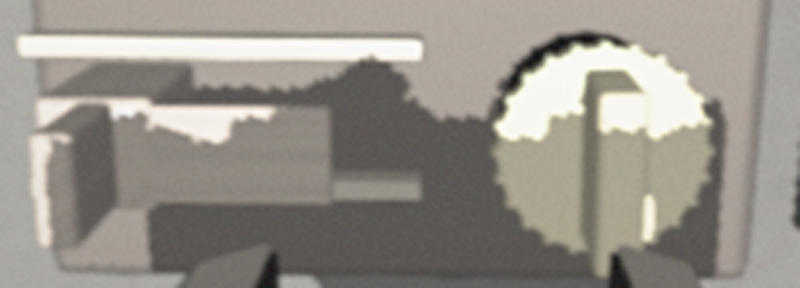

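>>> apply_moves(offset=[[-3.5,42,0],[-3.5,42,35],[-3.5,42,70],[-3.5,42,90],[-3.5,42,97]], turn=[0,0,0,0,0])

```text
clock: 9.57
position: [0.5108, -0.1143, 0.1066]
eef_rot: [0.988, 0.157, -0.002, -0.001]
contact_force: [0.7, -0.3, 0.5]
gripper_width: 0.606
gripper_force: 0.0
```

>>> apply_moves(offset=[[0,0,0],[0,0,0],[0,0,0],[0,0,0],[0,0,0]], turn=[0,0,0,0,0], jaw=255)

```text
clock: 10.2
position: [0.5123, -0.1159, 0.1087]
eef_rot: [0.988, 0.157, 0.0, 0.0]
contact_force: [0.0, 0.4, -0.4]
gripper_width: 0.125
gripper_force: 30.0
```

>>> apply_moves(offset=[[0,0,0],[0,0,0]], turn=[0,0])

```text
clock: 10.45
position: [0.5123, -0.116, 0.1087]
eef_rot: [0.988, 0.157, 0.0, 0.0]
contact_force: [-0.2, -0.5, 2.2]
gripper_width: 0.126
gripper_force: 30.0
```

```bash
python3 - <<'E'
from rig import bot
s=bot.state();print(s)
E
```

```text
{'clock': 10.45, 'joints': array([-4.38544530e-01,  9.04755821e-02,  1.95700474e+00, -1.76570467e-04,
        1.09359114e+00,  8.17651027e-01]), 'qvel': array([ 0.00147697,  0.00064652,  0.00078921,  0.00159022, -0.0012013 ,
        0.00058747]), 'tau': array([ 3.23545542e-01, -3.06524134e+01, -2.69736189e+01,  1.81018347e-01,
       -5.89150283e-02, -1.48008921e-02]), 'position': array([ 0.51232519, -0.11595902,  0.10874234]), 'eef_rot': array([9.87647397e-01, 1.56692518e-01, 1.71669936e-04, 2.11164309e-04]), 'contact_force': array([-0.15503177, -0.46877092,  2.21712885]), 'wrist_torque': array([-0.12164568,  0.21900619, -0.02640155]), 'gripper_force': 30.000344216823578, 'gripper_width': 0.12571971288852882}
```

Gripped (11.8 mm). Next I try one way, small turns, watching the torque.

>>> apply_moves(offset=[[0,0,0],[0,0,0],[0,0,0],[0,0,0]], turn=[3,6,9,9])

```text
clock: 10.95
position: [0.5124, -0.1158, 0.1087]
eef_rot: [0.997, 0.079, 0.0, 0.0]
contact_force: [-0.1, 0.1, 2.1]
gripper_width: 0.123
gripper_force: 30.0
```

```bash
python3 - <<'E'
from rig import bot
s=bot.state();print(s['wrist_torque'],s['contact_force'],s['eef_rot'],s['tau'][5],s['joints'][5])
E
```

```text
[-0.01500172  0.13493338 -0.0647384 ] [-0.0684051   0.12676329  2.06496651] [9.96876644e-01 7.89739215e-02 2.71529629e-04 4.16444428e-05] 0.06134201539680362 0.9742080039022305
```

>>> apply_moves(offset=[[0,0,0],[0,0,0],[0,0,0],[0,0,0]], turn=[5,10,15,15])

```text
clock: 11.45
position: [0.5124, -0.1158, 0.1087]
eef_rot: [0.999, -0.051, 0.0, 0.0]
contact_force: [-0.6, -0.1, 3.2]
gripper_width: 0.128
gripper_force: 30.0
```

```bash
python3 - <<'E'
from rig import bot
s=bot.state();print(s['wrist_torque'],s['contact_force'],s['eef_rot'],s['tau'][5],s['joints'][5])
E
```

```text
[ 0.04194064  0.18816258 -0.01153478] [-0.61058554 -0.13464159  3.23337679] [ 9.98685104e-01 -5.12639308e-02  2.66614599e-04  4.64110255e-05] 0.1224275166168809 1.2349134991077666
```

Turning freely this way. I go on to about 67° total (1.17 rad).

>>> apply_moves(offset=[[0,0,0],[0,0,0],[0,0,0],[0,0,0],[0,0,0]], turn=[9,18,27,36,43])

```text
clock: 12.08
position: [0.5126, -0.1159, 0.1088]
eef_rot: [0.91, -0.415, 0.001, -0.0]
contact_force: [1.6, 0.6, 1.4]
gripper_width: 0.124
gripper_force: 30.0
```

```bash
python3 - <<'E'
from rig import bot,imaging
import cv2
s=bot.state();print(s['wrist_torque'],s['contact_force'],s['joints'][5],s['gripper_width'])
cv2.imwrite("pics/w2.png",imaging.snapshot("wrist"))
E
```

```text
[ 0.04108226 -0.14779135  0.01502517] [1.57356223 0.60737369 1.37030402] 1.9889144706307784 0.12386424722762979
```

View pics/w2.png

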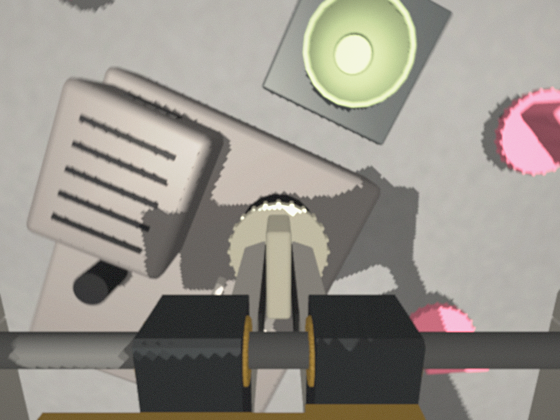

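The wing, at (280,270), has turned with the fingers relative to the fogger. Next I lift 61 mm.

>>> apply_moves(offset=[[0,0,-4],[0,0,-10],[0,0,-18],[0,0,-28],[0,0,-38]], turn=[0,0,0,0,0])

```text
clock: 12.75
position: [0.5122, -0.1159, 0.1474]
eef_rot: [0.91, -0.414, 0.0, 0.0]
contact_force: [-0.3, -0.3, -0.2]
gripper_width: 0.125
gripper_force: 30.0
```

>>> apply_moves(offset=[[0,0,-10],[0,0,-18],[0,0,-23],[0,0,-23],[0,0,-23]], turn=[0,0,0,0,0])

```text
clock: 13.38
position: [0.5119, -0.1157, 0.1691]
eef_rot: [0.91, -0.414, -0.0, -0.0]
contact_force: [0.3, -0.8, -0.4]
gripper_width: 0.124
gripper_force: 30.0
```

>>> apply_moves(offset=[[0,0,0],[0,0,0],[0,0,0],[0,0,0]], turn=[0,0,0,0])

```text
clock: 13.88
position: [0.5121, -0.1157, 0.1694]
eef_rot: [0.91, -0.414, -0.0, 0.0]
contact_force: [-0.1, 0.6, -0.6]
gripper_width: 0.127
gripper_force: 30.0
```

```bash
python3 - <<'E'
from rig import bot,imaging
import cv2,numpy as np
s=bot.state();print(s['contact_force'],s['gripper_width'],s['position'])
a=cv2.resize(imaging.snapshot("side")[185:275,225:345],(600,450),interpolation=cv2.INTER_CUBIC)
cv2.imwrite("pics/end.png",a)
E
```

```text
[-0.09936314  0.58622478 -0.63670825] 0.1267292058158236 [ 0.51211383 -0.1157448   0.1694061 ]
```

View pics/end.png

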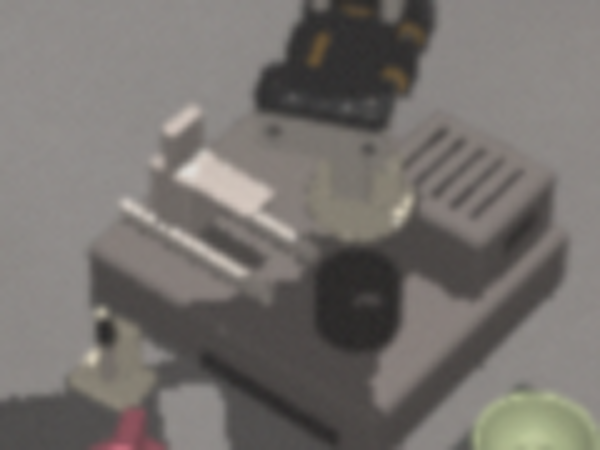

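The cap is held upright, at (360,195), above the bare neck at (357,295). The keeper is fully back at the rail ends, with its tab at (180,135).

```bash
python3 -c "
from rig import order
print(order.close_job())"
```

```text
the job is handed in; nothing more can be done
None
```

I slid the keeper back to its stop, opened the cap clockwise as seen from above (the first way I tried), and handed the job in at about 14 s with the cap held upright about 6 cm above its neck; the judge's verdict was not shown.

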